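Swap two bottles in a cradle and index its sliding fence

TASK

Swap the two bottles in the bottle cradle, so that the large one stands upright in the fixed bay and the small one upright in the adjustable bay. Then pull the fence's spring plunger up by its metal knob, slide the fence one hole towards the bottles and let the pin drop fully into that next hole. Finish still holding the knob with the pin fully down; do not disturb the timer, petri dish, tape roll and marker pen.

Things in the scene. Friction and masses are not known exactly. Their poses are not given: they have to be found in the camera images.
- cradle: Fixed white bottle cradle, a tray 96 x 300 x 38 mm lying along its y axis; place and yaw vary. Origin: on the worktop under its middle; z up. From +y to -y: fixed bay, divider (y 52..60 mm), adjustable bay, grey sliding fence on a steel index bar. Floor top 6 mm up; bay walls and divider 34 mm, end wall 38 mm high. Worktop 10 to 18 cm from its middle on its +x side is free for parking a bottle
- fixed_bay (a point): middle of the fixed bay's floor, 6 mm above the worktop, at cradle (0, 100, 6) mm; axes as the cradle. The bay is 80 x 80 mm inside
- adjustable_bay (a point): middle of the adjustable bay's floor as at the start, at cradle (0, 10, 6) mm; axes as the cradle. The bay is 80 mm wide (x) and reaches from cradle y 52 mm to the face of the fence at cradle y = -32 mm + fence travel (84 mm long at the start, 62 mm at the next hole)
- next_hole (a point): middle of the mouth of the next hole towards the bottles, where the pin must go, at cradle (0, -66, 16) mm. The index bar (top 16 mm above the worktop) has three square holes 11 mm wide, 10 mm deep, at cradle y -110, -88 (pin at the start) and -66 mm
- bottle_large: Larger screw-cap glass laboratory bottle with a blue cap, 69 mm diameter, 138 mm tall, 0.32 kg; body up to 86 mm, cap 43 mm diameter from 88 mm to 138 mm. Origin: centre of its underside. Starts in the adjustable bay
- bottle_small: Smaller screw-cap glass laboratory bottle with a blue cap, 56 mm diameter, 105 mm tall, 0.19 kg; body up to 66 mm, cap 35 mm diameter from 67 mm to 105 mm. Origin: centre of its underside. Starts in the fixed bay
- fence (a joint): travel (m) of the grey sliding fence (rubber-faced plate 74 mm wide, 62 mm high, on two runners) along the cradle's +y, towards the bottles; about 0 at the start with the pin in the middle hole (about 1.5 mm of play each way); +0.022 at the next hole; -0.022 at the hole away from the bottles. Slides with about 2 N once the pin is clear; locked while the pin is in a hole
- plunger (a joint): lift (m) of the spring plunger on the fence: 0 pin fully down in a hole, 0.010 pin resting on the bar between holes, 0.020 end of travel. A spring pushes it down with 4 N at 0 and 8 N at 0.020; the pin (8 mm, round-ended) clears the bar above 0.010
- knob: Upright silvery ribbed metal knob of the plunger, a cylinder 26 mm in diameter, 28 mm tall. Origin: centre of its underside, straight above the pin, 66 mm above the worktop when the plunger is down; axes as the cradle. 19 mm free below it down to a barrel of 21 mm diameter; the fence plate's top is 62 mm above the worktop, 48 mm from the knob's axis towards the bottles
- bench_timer: white bench timer 66 x 66 x 20 mm, bystander; origin centre of underside
- petri_dish: petri dish 89 mm diameter, 15 mm high, bystander; origin centre of underside
- tape_roll: roll of tape lying flat, 96 mm diameter, 19 mm high, bystander; origin centre of underside
- marker_pen: marker pen 140 mm long along its y axis, 13 mm thick, bystander; origin centre of underside
Mind the look-alikes: they are no part of the job. What is shaped like the bottle_small but purple or red is not meant.

How it is judged:
On the way, in this order (a step that is already met when the one before it is completed fails the run):
1. the bottles are swapped: the large one stands released and upright in the fixed bay, the small one in the adjustable bay, the fence still locked in its first hole (y of bottle_large in the frame of cradle between 0.092 and 0.108 m and x of bottle_large in the frame of cradle between -0.009 and 0.009 m and z of bottle_large in the frame of cradle between 0.002 and 0.01 m and angle between each of bottle_large, bottle_small's own z axis and vertical below 0.08 rad and contact force between the fingers and bottle_large below 0.5 N and y of bottle_small in the frame of cradle between -0.008 and 0.028 m and x of bottle_small in the frame of cradle between -0.016 and 0.016 m and z of bottle_small in the frame of cradle between 0.002 and 0.01 m and contact force between the fingers and bottle_small below 0.5 N and value of joint fence between -0.004 and 0.004 m and value of joint plunger below 0.004 m), for 0.2 s.
2. the plunger is pulled up clear of the hole by the knob (value of joint plunger above 0.01 m and value of joint fence below 0.01 m and contact force between the fingers and knob above 0.5 N), for 0.05 s.
3. the fence is one hole nearer the bottles with the pin fully down in that hole (value of joint fence between 0.019 and 0.025 m and value of joint plunger below 0.003 m), for 0.2 s.
At the end, for the whole second after the job is handed in: Both bottles upright on their bay floors and not touched (large within 8 mm of the fixed bay's middle, small in the adjustable bay); fence at rest at the next hole (19 to 25 mm), plunger within 3 mm of fully down, fingers holding or pressing the knob with over 1 N (all of step 3 and y of bottle_large in the frame of cradle between 0.092 and 0.108 m and x of bottle_large in the frame of cradle between -0.009 and 0.009 m and z of bottle_large in the frame of cradle between 0.002 and 0.01 m and angle between each of bottle_large, bottle_small's own z axis and vertical below 0.08 rad and contact force between the fingers and bottle_large below 0.5 N and y of bottle_small in the frame of cradle between -0.008 and 0.028 m and x of bottle_small in the frame of cradle between -0.016 and 0.016 m and z of bottle_small in the frame of cradle between 0.002 and 0.01 m and contact force between the fingers and bottle_small below 0.5 N and contact force between the fingers and knob above 1 N and velocity of joint fence between -0.01 and 0.01 m/s and linear speed of each of bottle_large, bottle_small below 0.02 m/s); the arm keeps its last pose, push and grip.
It fails at once if a bystander (timer, petri dish, tape roll or marker pen) is shifted more than 3 cm (distance of any of bench_timer, petri_dish, tape_roll, marker_pen from where it was at the start of the episode above 0.03 m).
It fails at once if a bottle falls over (angle between any of bottle_large, bottle_small's own z axis and vertical above 0.6 rad).
It also fails if it takes over 67 s, if anything falls off the work surface, if the arm or the gripper's body presses on something with over 40 N, if the wrist force passes 120 N, or if a joint passes its speed limit or range.

ROBOT

A 7-joint arm with a two-finger parallel gripper is mounted at the origin on a cart in front of the work surface, level with it; the furniture and walls round the work are solid. World frame = base frame: x ahead of the robot, y to its left, z up, the work surface at z = 0. Lengths are in m, angles in rad, forces in N, time in s.
With the tool pointing down it reaches from about 0.4 to 0.85 m from the base axis. Payload 10.4 kg.
Tool frame: the origin (TCP) lies on the centre line of the jaws, within the pads' length; the fingertips stand 11 mm ahead of it and the grasp point (between the pads) lies 8 mm behind it; z points along the fingers, y is the line along which they close (so a half turn about z gives the same grasp; the last joint's range is limited). The gripper opens to 87 mm and grips with 3 to 60 N. Pads are 19 mm wide; open, the fingers measure 117 mm over their backs; the gripper's body (75 mm by 190 mm) begins 51 mm behind the grasp point.
Start: joints at [-1.202, 0.332, -0.065, 1.46, 0.022, 1.35, -0.088], TCP at [0.239, 0.578, 0.234] pointing down, gripper open.
Joint ranges: [-2.6, 2.6], [-0.5, 2.12], [-1.47, 1.34], [0.16, 2.42], [-1.27, 4.41], [0.06, 2.06], [-2.6, 2.6]. Speed limits (rad/s): [2.22, 2.22, 2.79, 2.79, 3.14, 3.14, 3.14].

INTERFACE

Orientations are given as a unit quaternion [x, y, z, w].
In Python, from bench import r gives the robot as it stands.
- The arm moves only by the shell command python3 -m pendant 'ROWS' [OPENING] [FORCE]. ROWS is JSON, a list of rows, each a list of 4 numbers: the shift along the tool's x, y, z in m, then the turn about the tool's z in rad. A call has 1 to 8 rows; each row shifts and turns the commanded pose from where the row before left it, along the tool's axes as they then stand; what a row does not reach is not made up. A row lasts 1/12 s, in which the tool goes at most 41.7 mm and 7.16 degrees, less where a joint would pass 70% of its speed; a pose out of reach is approached as far as the arm can. A call with a gripper value outside its range is refused whole. OPENING is the opening, from 0 (shut) to 1 (fully open), set as the call begins (- or left out, the last holds). The fingers move at their own pace and stop on an object; FORCE is the grip in N (left out, the last holds). Time passes only in rows, so rows that do not move let the fingers close. It gives the time, the measured TCP pose, the force, the opening and the grip force at its end, in the units of the state.
- r.read_state(): the state, without advancing time (a new reading comes with each control period).
- r.camera(name): name is "scene" or "top" or "wrist"; returns a dict with "img" (480x640x3 uint8, red, green, blue), "camera_matrix" (3x3 intrinsics, pixels), "xyz" and "attitude" of the camera in the world. Camera axes: x right, y down, z forward; pixel columns grow to the right and rows downward; lengths in m; the calibration is good to about 2 mm. A picture is of the moment at which its call begins. There is no depth.
- r.close_job(): hands the job in; it is judged then, once.
Trained networks look in the newest picture that a camera, given by its name, has taken for a name from the list of things; names that differ only in an ending like _2 or _b are one class to them, and where a whole thing is asked for, a point or a joint stands for the part that bears it (a point fixed in the world has none). Each returns a list of dicts, best first, with "score" (0 to 1); they miss things now and then, are a little off and sometimes report something else, mostly with a low value. They report only what shows in the picture. A call takes as long as a camera call. They do not tell look-alikes from the thing itself.
- r.outline_of(thing, camera): "mask" (480x640 bool, what is visible of it) and "bbox" ([centre column, centre row, width, height] in pixels, round what is visible of it).
The state is a dict: "time": time; "joint_positions": joint angles; "joint_vel": joint speeds; "joint_torque": joint torques, N m; "ee_pos": TCP position; "eef_rot": TCP orientation; "ft_force": force on the tool from outside, world axes, zero at the start; "torque": the same for the moment, N m; "width": finger opening in m; "grip_force": force on a finger pad.
Only numpy, scipy, OpenCV 4.12 (cv2) and the standard library are available. Lean on these libraries where they do the work, as an engineer would, in place of code of your own. Each camera call takes 0.05 s, during which the arm holds its last target. There are 200 camera calls.

## Working session

There is one attempt and no reset: what is moved stays moved. The work goes in short steps, Python scripts to look and compute and a shell command to move; the robot and the scene stay as the last step left them, time stands still between calls to the robot, and variables do not carry over. Pictures are saved under pics/ and viewed, at most 14 in all, crops included, and the job is handed in when it is done.

```bash
mkdir -p pics; ls; cat > h.py <<'E'
import numpy as np,cv2
from scipy.spatial.transform import Rotation as R
from bench import r
def cam(n):
    c=r.camera(n); a=np.array(c["attitude"]); 
    c["R"]=a if a.shape==(3,3) else R.from_quat(a).as_matrix(); c["K"]=np.array(c["camera_matrix"]);c["t"]=np.array(c["xyz"]);return c
def ray(c,u,v,z):
    d=c["R"]@np.linalg.inv(c["K"])@[u,v,1.]; return c["t"]+d*(z-c["t"][2])/d[2]
def proj(c,p):
    q=c["K"]@(c["R"].T@(np.array(p)-c["t"]));return q[:2]/q[2]
def save(c,n,box=None,s=1):
    i=c["img"][...,::-1]
    if box: i=i[box[1]:box[3],box[0]:box[2]]
    cv2.imwrite("pics/"+n,cv2.resize(i,None,fx=s,fy=s,interpolation=cv2.INTER_CUBIC))
E
python3 - <<'E'
from h import *
for n in ["top","scene"]:
    c=cam(n);save(c,n+"0.png");print(n,c["t"],c["R"].round(3).tolist(),c["K"][0])
    for t in ["cradle","bottle_large","bottle_small","knob","fence","bench_timer","petri_dish","tape_roll","marker_pen"]:
        for o in r.outline_of(t,n)[:4]:
            print(t,round(o["score"],2),np.round(o["bbox"]),ray(c,*o["bbox"][:2],0).round(3)[:2])
s=r.read_state();print(s)
E
```

```text
pics
top [ 0.31343176 -0.0134457   1.3607453 ] [[0.013, -0.983, 0.186], [-1.0, -0.016, -0.017], [0.02, -0.185, -0.982]] [583.35613476   0.         300.95007883]
cradle 0.96 [258. 251. 132.  60.] [0.551 0.065]
cradle 0.27 [285. 246.  37.  34.] [0.562 0.002]
bottle_large 0.6 [250. 252.  37.  34.] [0.546 0.084]
bottle_small 0.86 [177. 347.  22.  26.] [0.325 0.243]
bottle_small 0.71 [246. 322.  30.  26.] [0.384 0.089]
bottle_small 0.69 [205. 307.  26.  23.] [0.417 0.185]
bottle_small 0.57 [214. 258.  29.  31.] [0.53  0.168]
fence 0.67 [285. 244.  38.  38.] [ 0.568 -0.   ]
bench_timer 0.98 [176. 172.  31.  30.] [0.74  0.269]
petri_dish 0.58 [152. 231.  40.  34.] [0.593 0.318]
tape_roll 0.95 [429. 240.  40.  40.] [ 0.582 -0.342]
marker_pen 0.69 [284. 246.  39.  38.] [0.563 0.002]
marker_pen 0.59 [436. 328.  61.  11.] [ 0.374 -0.354]
marker_pen 0.56 [250. 252.  39.  34.] [0.546 0.083]
scene [-0.23090984 -0.41545843  0.97473549] [[0.429, -0.667, 0.609], [-0.903, -0.302, 0.306], [-0.02, -0.681, -0.732]] [458.11446495   0.         314.30206507]
cradle 0.82 [287. 238. 107.  47.] [0.557 0.069]
b
[... 642 characters left out ...]
_positions': array([-1.20160126,  0.33218405, -0.06471456,  1.46008851,  0.02159793,
        1.34987567, -0.08849705]), 'joint_vel': array([ 0.00144536, -0.00031366, -0.0030131 ,  0.00010729,  0.00122705,
        0.00134361, -0.00079979]), 'joint_torque': array([ 8.06274202e-04, -6.23046684e+01,  2.48289609e-02, -3.90115106e+01,
       -6.12334488e-02,  3.16180405e-02,  2.58777635e-05]), 'ee_pos': array([0.23864165, 0.57768317, 0.23359102]), 'eef_rot': array([ 1.94637532e-01,  9.80875235e-01,  7.04193402e-05, -1.06016930e-06]), 'ft_force': array([-0.04627351, -0.41578363,  0.43218316]), 'torque': array([-0.04438278,  0.02518103,  0.01312911]), 'grip_force': 0.0, 'width': 0.08701711290512923}
```

```bash
python3 - <<'E'
import cv2,numpy as np
a=cv2.imread("pics/top0.png")[150:390,130:350];b=cv2.imread("pics/scene0.png")[160:340,170:370]
a=cv2.resize(a,(550,600),interpolation=cv2.INTER_CUBIC)
cv2.imwrite("pics/v1.png",a)
cv2.imwrite("pics/v2.png",cv2.resize(b,None,fx=3,fy=3,interpolation=cv2.INTER_CUBIC))
E
```

```text
(no output)
```

View pics/v1.png

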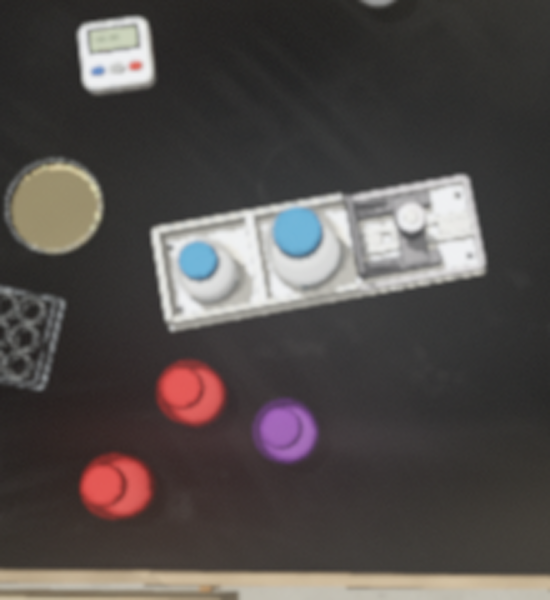

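View pics/v2.png

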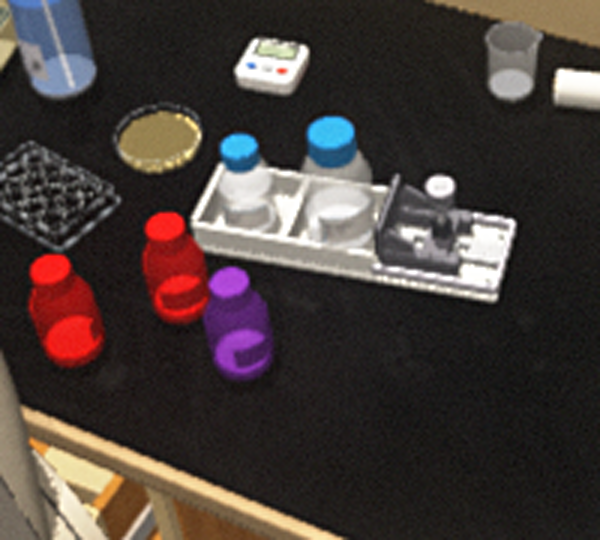

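Candidates for bottle_small: the red ones at top (177,347) and (205,307), the purple one at (246,322), and the clear bottle with a blue cap in the fixed bay at (214,258). The blue-capped one fits the description. The large bottle is at (250,252) and the knob is near (294,237). The free parking side (+x) is the far side, which is empty.

```bash
cat >> h.py <<'E'
def hull(c,x,y,yaw):
    Rz=R.from_euler('z',yaw).as_matrix();P=[]
    for sx in(-.048,.048):
        for yy in(-.15,.15):
            for z in(0,.036): P.append(proj(c,Rz@[sx,yy,z]+[x,y,0]))
    m=np.zeros((480,640),np.uint8);cv2.fillConvexPoly(m,cv2.convexHull((np.array(P)*16).astype(np.int32)),1,shift=4);return m>0
def tri(cs,uv):
    A=[];b=[]
    for c,p in zip(cs,uv):
        d=c["R"]@np.linalg.inv(c["K"])@[*p,1.];d/=np.linalg.norm(d);M=np.eye(3)-np.outer(d,d);A.append(M);b.append(M@c["t"])
    return np.linalg.lstsq(np.vstack(A),np.hstack(b),rcond=None)[0]
def blue(c):
    h=cv2.cvtColor(c["img"],cv2.COLOR_RGB2HSV);m=cv2.inRange(h,(92,110,80),(112,255,255))
    n,_,s,ce=cv2.connectedComponentsWithStats(m);return [(s[i,4],ce[i].round(1),s[i,:4]) for i in range(1,n) if s[i,4]>60]
E
python3 - <<'E'
from h import *
from scipy.optimize import minimize
cs=[cam("top"),cam("scene")];ms=[]
for c,n in zip(cs,["top","scene"]):
    m=np.zeros((480,640),bool)
    for t in ["cradle"]:
        o=r.outline_of(t,n)[0]; m|=o["mask"]
    ms.append(m)
    print(n,blue(c)); 
    k=r.outline_of("knob",n); print([(o["score"],o["bbox"]) for o in k[:2]])
def cost(p,w):
    s=0
    for i in w:
        h=hull(cs[i],*p);s-=(h&ms[i]).sum()/(h|ms[i]).sum()
    return s
for w in([0],[0,1]):
    q=minimize(cost,[.53,.07,.16],args=(w,),method="Nelder-Mead",options=dict(initial_simplex=[[.53,.07,.16],[.55,.07,.16],[.53,.09,.16],[.53,.07,.26]]))
    print(w,q.x.round(4),q.fun)
E
```

```text
top [(np.int32(255), array([248.7, 242.3]), array([240, 234,  18,  18], dtype=int32)), (np.int32(140), array([209., 254.]), array([203, 248,  13,  13], dtype=int32))]
[(0.56, [293.5, 238.6, 9.6, 10.5]), (0.44, [293.6, 239.4, 9.5, 13.1])]
scene [(np.int32(86), array([144.9,  21.2]), array([140,  17,  11,  10], dtype=int32)), (np.int32(93), array([188.2, 154.8]), array([183, 150,  11,  12], dtype=int32)), (np.int32(89), array([177.3, 158.1]), array([172, 152,  12,  12], dtype=int32)), (np.int32(238), array([280. , 206.7]), array([272, 199,  17,  17], dtype=int32)), (np.int32(144), array([249.3, 210.1]), array([243, 204,  13,  13], dtype=int32))]
[(0.58, [315.6, 225.7, 14.8, 11.8])]
[0] [0.5474 0.0685 0.2005] -0.6605631369839351
[0, 1] [0.551  0.0634 0.2062] -1.2536498794615176
```

```bash
python3 - <<'E'
from h import *
c=cam("top")
L=ray(c,248.7,242.3,.142);S=ray(c,209,254,.109);k=ray(c,293.6,238,.09)
print(L,S,k); print("dists",np.linalg.norm(S-k),np.linalg.norm(L-k),"yaw",[np.arctan2(-(a-b)[0],(a-b)[1]) for a,b in((S,k),(L,k),(S,L))])
# visible rim corners by hand from crop
P=[ray(c,130+x/2.5,150+y/2.5,z)[:2] for x,y,z in((152,229,.036),(468,177,.036),(485,272,.036),(170,329,.036))]
P=np.array(P);print(P.round(3).tolist(),P.mean(0))
v=P[0]-P[1]+P[3]-P[2];print(np.linalg.norm(v)/2,np.arctan2(-v[0],v[1]))
E
```

```text
[0.54359787 0.07651808 0.142     ] [0.52255719 0.16417039 0.109     ] [ 0.56480442 -0.01887447  0.09      ]
dists 0.18881538387442567 0.11069533203721234 yaw [np.float64(0.22683052788774904), np.float64(0.21875084343255097), np.float64(0.2355895542657951)]
[[0.563, 0.218], [0.617, -0.073], [0.528, -0.09], [0.471, 0.197]] [0.54471541 0.06277255]
0.29412079366543337 0.1905436418386429
```

```bash
python3 -m pendant '[[0,0,0,0.1213],[0,0,0,0.1213],[0,0,0,0.1213],[0,0,0,0.1213],[0,0,0,0.1213],[0,0,0,0.1213],[0,0,0,0.1213],[0,0,0,0.1213]]' 1 30
python3 -m pendant '[[-0.0357,0.0147,0,0],[-0.0357,0.0147,0,0],[-0.0357,0.0147,0,0],[-0.0357,0.0147,0,0],[-0.0357,0.0147,0,0],[-0.0357,0.0147,0,0],[-0.0357,0.0147,0,0]]'
python3 -m pendant '[[-0.0357,0.0147,0,0],[-0.0357,0.0147,0,0],[-0.0357,0.0147,0,0],[-0.0357,0.0147,0,0],[-0.0357,0.0147,0,0],[-0.0357,0.0147,0,0],[0,0,0,0],[0,0,0,0]]'
python3 - <<'E'
from h import *
c=cam("wrist");save(c,"w1.png");print(c["t"],c["R"].round(3).tolist(),c["K"][0]);print(blue(c),r.read_state()["eef_rot"])
for t in ["bottle_small","bottle_large","cradle","knob"]:
    for o in r.outline_of(t,"wrist")[:2]: print(t,round(o["score"],2),np.round(o["bbox"],1))
E
```

```text
time: 2.02
ee_pos: [0.2386, 0.5777, 0.2336]
eef_rot: [0.632, 0.775, 0.0, -0.0]
ft_force: [0.2, -1.4, 1.4]
width: 0.0867
grip_force: 0.0
time: 2.6
ee_pos: [0.3918, 0.3528, 0.2338]
eef_rot: [0.63, 0.777, 0.0, -0.0]
ft_force: [0.4, 0.8, 0.6]
width: 0.0872
grip_force: 0.0
time: 3.27
ee_pos: [0.5228, 0.1608, 0.2336]
eef_rot: [0.631, 0.775, 0.0, 0.0]
ft_force: [0.0, 0.9, -0.5]
width: 0.0868
grip_force: 0.0
[0.50784996 0.23834287 0.3852444 ] [[0.979, 0.194, 0.058], [0.203, -0.938, -0.281], [-0.0, 0.287, -0.958]] [417.60297747   0.         326.0462453 ]
[(np.int32(146), array([585.4, 101.8]), array([580,  95,  12,  15], dtype=int32)), (np.int32(1957), array([331. , 210.7]), array([307, 185,  48,  52], dtype=int32)), (np.int32(362), array([334.7, 318. ]), array([313, 312,  45,  11], dtype=int32)), (np.int32(1031), array([335.1, 370. ]), array([305, 361,  61,  23], dtype=int32))] [ 6.30190369e-01  7.76440648e-01  5.49073891e-05 -1.26321120e-04]
bottle_small 0.92 [145.7 247.5  95.2  89.4]
bottle_small 0.68 [330.  197.2  76.3  83.6]
bottle_large 0.88 [336.1 315.   85.9 139.8]
cradle 0.88 [336.6 269.3 107.5 272. ]
knob 0.68 [338.9 395.8  19.5  13.9]
```

View pics/w1.png

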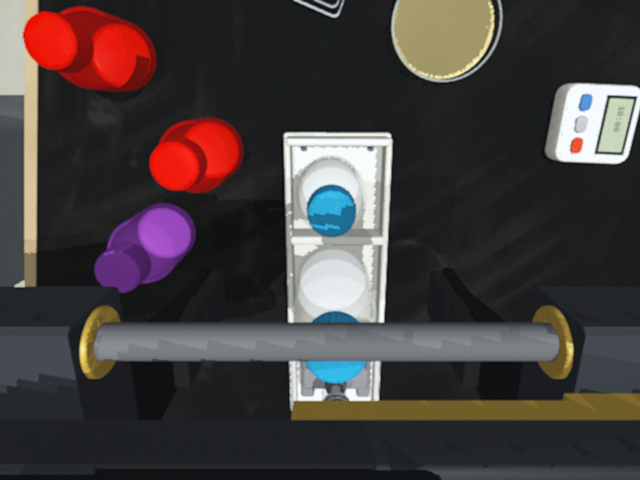

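The wrist picture shows the cradle end corners at (284,133) and (392,133), the small blue cap at (331,211) and the large cap behind the bar at about (335,350). The look-alikes are off to the left. Choice confirmed.

```bash
cat >> h.py <<'E'
from bench import r as _r
def axes():
    s=_r.read_state();Rm=R.from_quat(s["eef_rot"]).as_matrix();return np.array(s["ee_pos"]),Rm
def inc(x,y,yaw,p):
    d=np.array(p[:2])-[x,y];c,s=np.cos(yaw),np.sin(yaw);return np.array([c*d[0]+s*d[1],-s*d[0]+c*d[1]])
E
python3 - <<'E'
from h import *
c=cam("wrist");g=cv2.cvtColor(c["img"],cv2.COLOR_RGB2GRAY).astype(int)
# cradle outer edges along rows (rim z=.034)
L=[];Rr=[]
for v in list(range(142,240,6)):
    w=np.where(g[v,265:410]>110)[0]+265
    L.append(ray(c,w[0],v,.034)[:2]);Rr.append(ray(c,w[-1]+1,v,.034)[:2])
for n,q in(("L",L),("R",Rr)):
    q=np.array(q);f=np.polyfit(q[:,1],q[:,0],1);print(n,"yaw",-np.arctan(f[0]),np.polyval(f,.16), np.abs(np.polyval(f,q[:,1])-q[:,0]).max())
col=g[100:160,338];v=100+np.argmax(col>110);E=ray(c,338,v,.038);print("end mid",v,E)
yaw=-np.arctan(np.mean([np.polyfit(np.array(q)[:,1],np.array(q)[:,0],1)[0] for q in(L,Rr)]))
mid=np.mean([np.polyval(np.polyfit(np.array(q)[:,1],np.array(q)[:,0],1),E[1]) for q in(L,Rr)])
ctr=np.array([mid,E[1]])-.15*np.array([-np.sin(yaw),np.cos(yaw)]);print("cradle",ctr,yaw)
m=cv2.inRange(cv2.cvtColor(c["img"],cv2.COLOR_RGB2HSV),(92,110,60),(112,255,255))
# cap top ellipse lower part: fit small cap
for z in(.111,):
  (u,vv),_,_=cv2.fitEllipse(np.argwhere(m[170:250,290:370])[:,::-1].astype(np.float32)) if 0 else ((331,210.7),0,0)
  p=ray(c,u,vv,.100);print("small",p, inc(*ctr,yaw,p))
p=ray(c,209,254,.109)
t=cam("top");s=cam("scene")
for nm,a,b in(("S",(209,254),(249.3,210.1)),("L",(248.7,242.3),(280,206.7)),("K",(293.6,238.8),(317,226.5))):
    q=tri([t,s],[a,b]);print(nm,q.round(4),inc(*ctr,yaw,q).round(4))
    z={"S":.107,"L":.14,"K":.085}[nm];print(inc(*ctr,yaw,ray(t,*a,z)).round(4),inc(*ctr,yaw,ray(s,*b,z-.008)).round(4))
print(axes())
E
```

```text
L yaw 0.20736198127832847 0.48776763804794826 0.00041184163973490007
R yaw 0.20696274841953208 0.5806063315507312 0.0010927119955301823
end mid 137 [0.52125789 0.21470007 0.038     ]
cradle [0.55354282 0.06790729] 0.2071623732238215
small [0.52478454 0.16859327 0.1       ] [-0.00743391  0.10444827]
S [0.5239 0.164  0.1045] [-0.0092  0.1001]
[-0.0101  0.1008] [-0.0034  0.1017]
L [0.5461 0.0765 0.1319] [-0.0055  0.0099]
[-0.0076  0.0105] [-0.0053  0.009 ]
K [ 0.5672 -0.0213  0.0764] [-0.005  -0.0902]
[-0.0076 -0.0871] [-0.0042 -0.0929]
(array([0.5213928 , 0.1640217 , 0.23358421]), array([[-2.08512377e-01,  9.78019728e-01,  9.04533776e-06],
       [ 9.78019690e-01,  2.08512367e-01,  2.81520266e-04],
       [ 2.73446310e-04,  6.75469784e-05, -9.99999960e-01]]))
```

```bash
python3 -m pendant '[[0.001,0.003,0.035,0],[0,0,0.036,0],[0,0,0.036,0],[0,0,0.025,0],[0,0,0.0116,0],[0,0,0,0],[0,0,0,0]]' 
python3 -m pendant '[[0,0,0,0],[0,0,0,0],[0,0,0,0],[0,0,0,0],[0,0,0,0],[0,0,0,0],[0,0,0,0],[0,0,0,0]]' 0 30
python3 -m pendant '[[0,0,-0.01,0],[0,0,-0.02,0],[0,0,-0.03,0],[0,0,-0.03,0],[0,0,0,0],[0,0,0,0]]' 0 30
python3 - <<'E'
from h import *
c=cam("wrist");save(c,"w2.png")
E
```

```text
time: 4.25
ee_pos: [0.5248, 0.1651, 0.0907]
eef_rot: [0.63, 0.777, 0.0, 0.0]
ft_force: [0.4, 0.2, 1.1]
width: 0.0871
grip_force: 0.0
time: 4.92
ee_pos: [0.5244, 0.1648, 0.0899]
eef_rot: [0.63, 0.777, 0.0, -0.0]
ft_force: [0.1, -0.6, 0.2]
width: 0.0419
grip_force: 0.0
time: 5.42
ee_pos: [0.5253, 0.1651, 0.1819]
eef_rot: [0.63, 0.777, 0.002, 0.001]
ft_force: [-0.3, 0.3, -2.4]
width: 0.0341
grip_force: 29.9
```

View pics/w2.png

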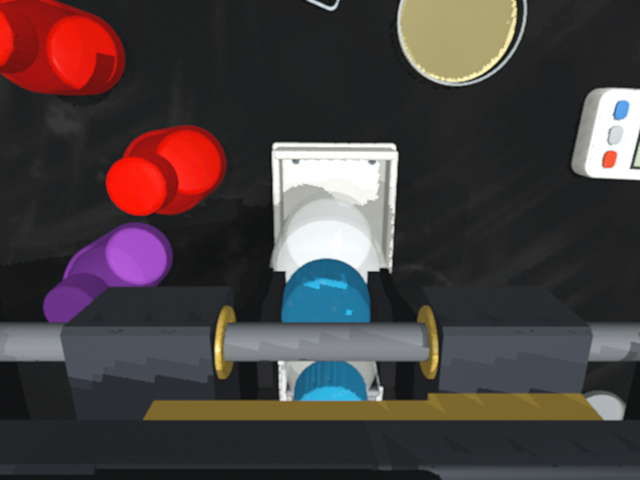

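The small bottle is held, with its cap at (326,300), and the fixed bay is empty. The cradle's end wall runs from about (273,143) to (397,143).

```bash
cat >> h.py <<'E'
def cradle_fix(c,rows,band,yaw=.2072,thr=75):
    g=cv2.cvtColor(c["img"],cv2.COLOR_RGB2GRAY).astype(int);o=[]
    for v in rows:
        w=np.where(g[v,band[0]:band[1]]>thr)[0]+band[0]
        o.append((ray(c,w[0],v,.034)[:2],ray(c,w[-1]+1,v,.034)[:2]))
    return np.array(o)
E
python3 - <<'E'
from h import *
c=cam("wrist");yaw=.2072;C=np.array([.5535,.0679])
o=cradle_fix(c,range(165,250,8),(235,430))
for a,b in o: print(inc(*C,yaw,a).round(4),inc(*C,yaw,b).round(4))
g=cv2.cvtColor(c["img"],cv2.COLOR_RGB2GRAY).astype(int)
v=[100+np.argmax(g[100:180,u]>75) for u in(290,335,380)];print(v,[inc(*C,yaw,ray(c,u,q,.038)).round(4) for u,q in zip((290,335,380),v)])
print("tcp",inc(*C,yaw,axes()[0]))
# knob in first view: camera pose from saved numbers
c1=dict(K=c["K"],t=np.array([0.50784996,0.23834287,0.3852444]),R=np.array([[0.979,0.194,0.058],[0.203,-0.938,-0.281],[0,0.287,-0.958]]))
print("knob",inc(*C,yaw,ray(c1,338.9,395.8,.09)))
E
```

```text
[-0.0455  0.1343] [0.046  0.1344]
[-0.0457  0.1285] [0.0456 0.1287]
[-0.0459  0.1227] [0.0459 0.1228]
[-0.0454  0.1168] [0.0455 0.117 ]
[-0.0456  0.1109] [0.0458 0.111 ]
[-0.0458  0.1048] [0.0454 0.105 ]
[-0.0452  0.0987] [0.0457 0.0989]
[-0.0455  0.0926] [0.0452 0.0927]
[-0.0457  0.0864] [0.0455 0.0865]
[-0.0451  0.08  ] [0.0451 0.0802]
[-0.0468  0.0737] [0.0454 0.0738]
[np.int64(142), np.int64(142), np.int64(142)] [array([-0.0326,  0.1509]), array([-0.0014,  0.151 ]), array([0.0299, 0.151 ])]
tcp [-0.00906701  0.10075973]
knob [ 0.00039277 -0.06396664]
```

```bash
python3 -m pendant '[[0,0.03,0,0],[0,0.036,0,0],[0,0.036,0,0],[-0.03,0.02,0,0],[-0.035,0.014,0,0],[-0.035,0,0,0],[0,0,0.02,0],[0,0,0.03,0]]'
python3 -m pendant '[[0,0,0.022,0],[0,0,0.01,0],[0,0,0,0],[0,0,0,0]]'
python3 - <<'E'
from h import *
for n in("scene",):
    c=cam(n);save(c,"s2.png",(230,150,390,270),5);print(blue(c))
E
```

```text
time: 6.18
ee_pos: [0.68, 0.0909, 0.1306]
eef_rot: [0.632, 0.775, 0.001, 0.002]
ft_force: [0.9, 1.1, -2.8]
width: 0.0342
grip_force: 29.9
time: 6.52
ee_pos: [0.678, 0.0952, 0.0978]
eef_rot: [0.63, 0.777, -0.001, -0.0]
ft_force: [0.6, 0.2, -1.7]
width: 0.0341
grip_force: 30.0
[(np.int32(86), array([144.9,  21.2]), array([140,  17,  11,  10], dtype=int32)), (np.int32(70), array([10.2, 83.4]), array([ 5, 80, 11,  8], dtype=int32)), (np.int32(234), array([280. , 206.8]), array([272, 199,  17,  17], dtype=int32))]
```

View pics/s2.png

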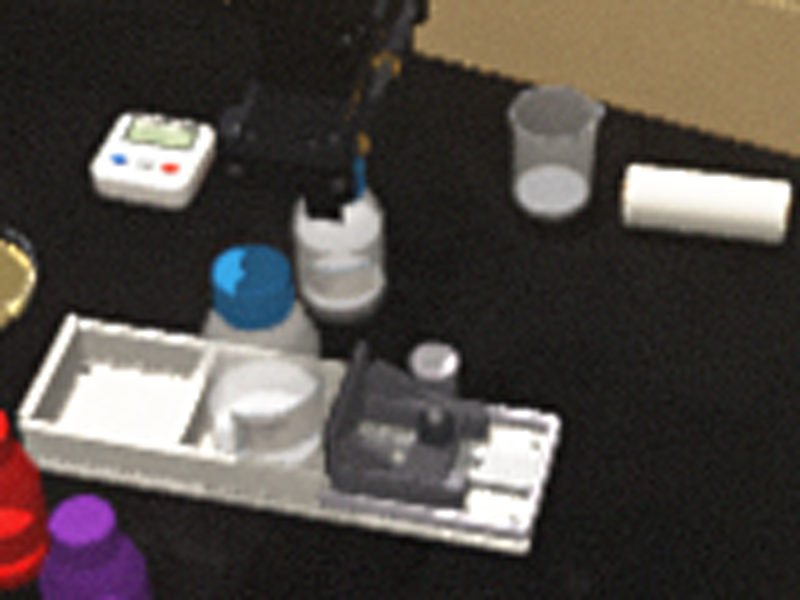

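The small bottle hangs upright on the clear side beyond the cradle, at about crop (340,250). Next I lower it until it touches the worktop.

```bash
for i in 1; do python3 -m pendant '[[0,0,0.004,0],[0,0,0,0]]'|egrep 'ee_pos|ft'; python3 -m pendant '[[0,0,0.003,0],[0,0,0,0]]'|egrep 'ee_pos|ft'; python3 -m pendant '[[0,0,0.003,0],[0,0,0,0]]'|egrep 'ee_pos|ft';  done
```

```text
ee_pos: [0.6784, 0.0953, 0.0944]
ft_force: [-0.6, 0.4, -2.1]
ee_pos: [0.679, 0.0953, 0.0921]
ft_force: [0.3, 1.3, 3.4]
ee_pos: [0.6799, 0.0956, 0.0916]
ft_force: [-4.5, 0.5, 18.5]
```

```bash
python3 -m pendant '[[0,0,-0.003,0],[0,0,0,0],[0,0,0,0]]'|egrep 'ee_pos|ft'; python3 -m pendant '[[0,0,0,0],[0,0,0,0],[0,0,0,0],[0,0,0,0],[0,0,0,0],[0,0,0,0],[0,0,0,0],[0,0,0,0]]' 1 30|egrep 'ee_pos|ft|width'; python3 -m pendant '[[0,0,-0.02,0],[0,0,-0.036,0],[0,0,-0.04,0],[0,0,0,0],[0,0,0,0]]'|egrep 'ee_pos|width'
python3 - <<'E'
from h import *
t=cam("top");s=cam("scene");w=cam("wrist");save(w,"w3.png")
print(blue(t),blue(s),blue(w),axes()[0])
E
```

```text
ee_pos: [0.6786, 0.0952, 0.0918]
ft_force: [-2.5, 0.2, 6.1]
ee_pos: [0.6782, 0.0951, 0.0909]
ft_force: [-0.1, -0.1, 0.3]
width: 0.0792
ee_pos: [0.6797, 0.0951, 0.19]
width: 0.0871
[] [(np.int32(86), array([144.9,  21.2]), array([140,  17,  11,  10], dtype=int32)), (np.int32(71), array([10.2, 83.5]), array([ 5, 80, 11,  8], dtype=int32)), (np.int32(78), array([189. , 155.5]), array([185, 150,   9,  12], dtype=int32)), (np.int32(123), array([296.5, 186.2]), array([291, 181,  12,  12], dtype=int32)), (np.int32(232), array([279.9, 206.7]), array([272, 199,  17,  17], dtype=int32))] [(np.int32(6929), array([ 68.6, 237.2]), array([ 18, 194, 108,  90], dtype=int32)), (np.int32(2746), array([326.3, 234.2]), array([299, 204,  56,  61], dtype=int32))] [0.67756341 0.09522739 0.18564359]
```

View pics/w3.png

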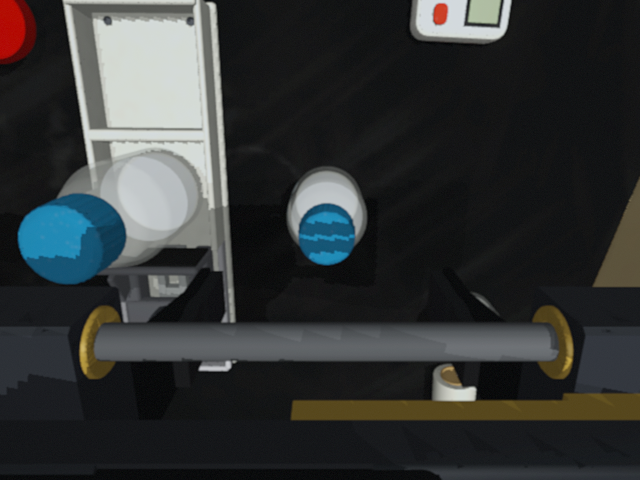

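The parked small bottle stands upright at (327,215). The large cap is at (68,237) and the fixed bay is empty.

```bash
python3 - <<'E'
from h import *
w=cam("wrist");tcp,Rm=axes();g=blue(w);print([x[1] for x in g],tcp)
for i,z in((0,.122),(1,.088)):
    p=ray(w,*g[i][1],z);print(p,((p-tcp)@Rm).round(4))
E
```

```text
[array([ 68.7, 237.6]), array([327. , 234.7])] [0.67748    0.09519003 0.18539013]
[0.54002394 0.07260984 0.122     ] [ 0.0064 -0.139   0.0637]
[0.67953657 0.09258156 0.088     ] [-0.003   0.0017  0.0974]
```

```bash
python3 -m pendant '[[0.001,-0.020,-0.005,0],[0.002,-0.036,0,0],[0.002,-0.036,0,0],[0.002,-0.032,0,0],[0.002,-0.010,0,0],[0,0,0.0,0],[0,0,0,0]]'
python3 - <<'E'
from h import *
w=cam("wrist");tcp,Rm=axes();g=blue(w);print(g,tcp)
for o in r.outline_of("bottle_large","wrist")[:1]: print(o["bbox"])
E
```

```text
time: 9.18
ee_pos: [0.5451, 0.0765, 0.1917]
eef_rot: [0.629, 0.777, 0.0, -0.0]
ft_force: [-0.1, 0.7, -0.6]
width: 0.0871
grip_force: 0.0
[(np.int32(5569), array([329. , 252.1]), array([289, 209,  81,  86], dtype=int32)), (np.int32(3067), array([539.9, 245.2]), array([506, 216,  68,  60], dtype=int32))] [0.54568223 0.07649195 0.19163684]
[330.9, 228.9, 107.7, 135.5]
```

```bash
python3 -m pendant '[[0,0.001,0.03,0],[0,0,0.03,0],[0,0,0.012,0],[0,0,0.007,0],[0,0,0,0],[0,0,0,0]]'|egrep 'ee_pos|ft'
python3 -m pendant '[[0,0,0,0],[0,0,0,0],[0,0,0,0],[0,0,0,0],[0,0,0,0],[0,0,0,0],[0,0,0,0],[0,0,0,0]]' 0 40 |egrep width
python3 -m pendant '[[0,0,0,0],[0,0,0,0],[0,0,0,0],[0,0,0,0]]' |egrep 'ee|width|grip|ft'
python3 -m pendant '[[0,0,-0.01,0],[0,0,-0.02,0],[0,0,-0.025,0],[0,0,-0.01,0],[0,0,0,0],[0,0,0,0]]'
python3 - <<'E'
from h import *
c=cam("wrist");save(c,"w4.png")
E
```

```text
ee_pos: [0.547, 0.0763, 0.1137]
ft_force: [-0.2, -0.7, 0.3]
width: 0.0421
ee_pos: [0.5462, 0.0764, 0.1129]
eef_rot: [0.63, 0.777, 0.0, -0.0]
ft_force: [0.4, 0.6, -0.4]
width: 0.0421
grip_force: 40.0
time: 11.28
ee_pos: [0.5462, 0.0765, 0.1778]
eef_rot: [0.63, 0.777, 0.0, -0.0]
ft_force: [0.3, 1.2, -3.8]
width: 0.042
grip_force: 40.0
```

View pics/w4.png

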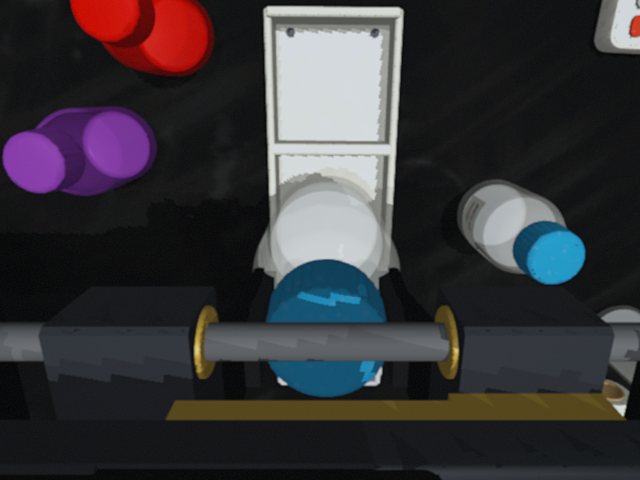

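Large bottle held (cap at (327,325)). The fixed bay ahead is empty, with its end wall at v≈9 and the divider at v≈149.

```bash
python3 - <<'E'
from h import *
c=cam("wrist");tcp,Rm=axes();g=cv2.cvtColor(c["img"],cv2.COLOR_RGB2GRAY).astype(int)
print(g[0:40,300].tolist(),g[130:165,300].tolist())
f=lambda u,v,z:((ray(c,u,v,z)-tcp)@Rm).round(4)
for v in(30,80,120,149):
    w=np.where(g[v,235:430]>75)[0]+235;print(v,w[0],w[-1],f(w[0],v,.034),f(w[-1]+1,v,.034))
for v,z in((9,.038),(144,.034),(154,.034)):print(v,f(330,v,z))
C=[.5506,.0673];print(inc(*C,.2072,tcp),tcp)
E
```

```text
[20, 17, 18, 15, 18, 75, 159, 209, 215, 215, 215, 215, 214, 206, 192, 168, 126, 92, 86, 88, 88, 87, 88, 97, 119, 134, 133, 135, 148, 163, 165, 169, 191, 213, 217, 216, 216, 217, 215, 216] [216, 217, 216, 216, 216, 216, 216, 217, 217, 208, 170, 124, 117, 148, 192, 214, 219, 217, 217, 217, 217, 216, 212, 198, 179, 182, 213, 218, 217, 216, 216, 216, 216, 216, 216]
30 265 404 [ 0.1215 -0.0382  0.1426] [0.1214 0.0523 0.1424]
80 266 401 [ 0.0908 -0.0388  0.1426] [0.0908 0.052  0.1424]
120 268 399 [ 0.0649 -0.0385  0.1426] [0.0649 0.052  0.1424]
149 268 397 [ 0.0452 -0.0393  0.1426] [0.0452 0.0516 0.1424]
9 [0.133  0.0038 0.1385]
144 [0.0486 0.004  0.1425]
154 [0.0417 0.0041 0.1425]
[-0.00322271  0.00992081] [0.54540531 0.07634563 0.17652812]
```

```bash
python3 -m pendant '[[0.025,0.0045,0,0],[0.035,0,0,0],[0.0285,0,0,0],[0,0,0,0],[0,0,0,0],[0,0,0,0]]'|egrep 'ee_pos|ft'
python3 -m pendant '[[0,0,0.02,0],[0,0,0.015,0],[0,0,0.010,0],[0,0,0.007,0],[0,0,0.005,0],[0,0,0,0],[0,0,0,0]]'|egrep 'ee_pos|ft'
python3 -m pendant '[[0,0,0.003,0],[0,0,0,0],[0,0,0,0]]'|egrep 'ee_pos|ft'
```

```text
ee_pos: [0.5319, 0.1631, 0.1769]
ft_force: [0.4, 0.3, -2.9]
ee_pos: [0.5325, 0.1637, 0.1212]
ft_force: [0.3, 1.1, -3.3]
ee_pos: [0.5324, 0.164, 0.1182]
ft_force: [-0.1, -0.2, -2.3]
```

```bash
python3 - <<'E'
from h import *
c=cam("wrist");tcp,Rm=axes();save(c,"w5.png");print(tcp,blue(c),inc(.5506,.0673,.2072,tcp))
E
```

```text
[0.53242613 0.1640031  0.11823862] [(np.int32(5932), array([325.6, 295.8]), array([266, 260, 120,  63], dtype=int32)), (np.int32(2878), array([325.8, 374.8]), array([269, 361, 114,  35], dtype=int32))] [0.00210868 0.09837344]
```

View pics/w5.png

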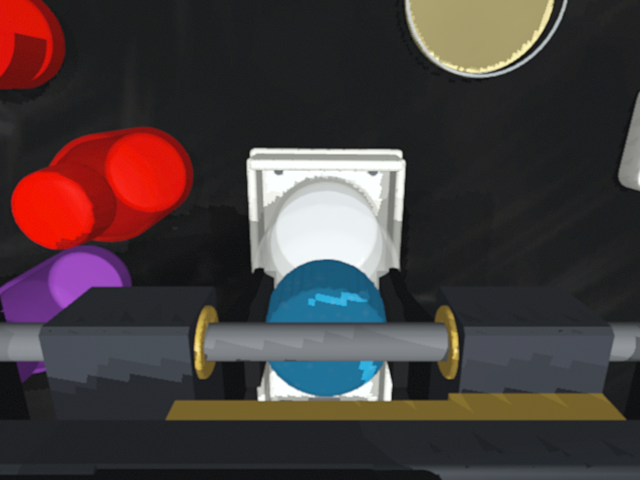

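The bottle is centred in the bay: the walls at u 248 and 405 are symmetric about the cap. I lower the last 5 mm and release.

```bash
python3 -m pendant '[[0,0,0.003,0],[0,0,0,0]]'|egrep 'ee_pos|ft'
python3 -m pendant '[[0,0,0.002,0],[0,0,0,0],[0,0,0,0]]'|egrep 'ee_pos|ft'
python3 -m pendant '[[0,0,0,0],[0,0,0,0],[0,0,0,0],[0,0,0,0],[0,0,0,0],[0,0,0,0],[0,0,0,0],[0,0,0,0]]' 1 30|egrep 'ee_pos|ft|width'
python3 -m pendant '[[0,0,-0.02,0],[0,0,-0.035,0],[0,0,-0.035,0],[0,0,0,0],[0,0,0,0]]'|egrep 'ee_pos|ft|width'
python3 - <<'E'
from h import *
c=cam("wrist");tcp,Rm=axes();b=blue(c);print(tcp,b)
for q in b:
  if q[0]>1500: print(((ray(c,*q[1],.125)-tcp)@Rm).round(4))
t=cam("scene");print(blue(t));print([(round(o["score"],2),np.round(o["bbox"],1)) for n in ("bottle_small","bottle_large") for o in r.outline_of(n,"scene")[:4]])
E
```

```text
ee_pos: [0.5321, 0.1639, 0.1146]
ft_force: [0.1, 0.0, -4.3]
ee_pos: [0.5324, 0.164, 0.113]
ft_force: [-0.5, -0.5, -1.5]
ee_pos: [0.5323, 0.1639, 0.1129]
ft_force: [0.7, -0.5, 0.4]
width: 0.084
ee_pos: [0.5334, 0.1643, 0.205]
ft_force: [-0.7, 0.2, -1.2]
width: 0.0871
[0.53249242 0.16402408 0.20325517] [(np.int32(174), array([591.1, 105.7]), array([585,  98,  13,  17], dtype=int32)), (np.int32(4865), array([323.8, 243.3]), array([286, 203,  76,  81], dtype=int32))]
[-0.0024  0.0009  0.0783]
[(np.int32(86), array([144.9,  21.2]), array([140,  17,  11,  10], dtype=int32)), (np.int32(96), array([188.2, 154.9]), array([183, 150,  11,  12], dtype=int32)), (np.int32(95), array([177.3, 158.5]), array([172, 152,  12,  13], dtype=int32)), (np.int32(123), array([296.5, 186.1]), array([291, 180,  12,  13], dtype=int32)), (np.int32(222), array([249.8, 201.1]), array([241, 193,  18,  17], dtype=int32))]
[(0.86, array([296.9, 196.5,  16. ,  36.8])), (0.85, array([192.7, 263.6,  24. ,  32.3])), (0.64, array([228.6, 247.6,  20.3,  34.5])), (0.64, array([254.6, 218.9,  30.1,  46.2]))]
```

```bash
python3 -m pendant '[[-0.02,0.0281,0,0],[-0.022,0.03,0,0],[-0.022,0.03,0,0],[-0.022,0.03,0,0],[-0.0118,0.01,0,0],[0,0,0,0],[0,0,0,0]]'|egrep 'ee_pos'
python3 -m pendant '[[0,0,0.035,0],[0,0,0.035,0],[0,0,0.03,0],[0,0,0.012,0],[0,0,0.005,0],[0,0,0,0],[0,0,0,0]]'|egrep 'ee_pos|ft'
python3 -m pendant '[[0,0,0,0],[0,0,0,0],[0,0,0,0],[0,0,0,0],[0,0,0,0],[0,0,0,0],[0,0,0,0],[0,0,0,0]]' 0 30 |egrep width
python3 -m pendant '[[0,0,0,0],[0,0,0,0],[0,0,0,0],[0,0,0,0]]' |egrep 'ee|width|grip|ft'
python3 -m pendant '[[0,0,-0.01,0],[0,0,-0.02,0],[0,0,-0.03,0],[0,0,-0.02,0],[0,0,0,0],[0,0,0,0]]'
```

```text
ee_pos: [0.6777, 0.0937, 0.2011]
ee_pos: [0.6787, 0.0953, 0.0878]
ft_force: [-0.3, -1.0, -0.5]
width: 0.0419
ee_pos: [0.6779, 0.0948, 0.0859]
eef_rot: [0.63, 0.777, 0.0, -0.0]
ft_force: [0.7, -0.2, -0.6]
width: 0.034
grip_force: 30.0
time: 17.13
ee_pos: [0.6785, 0.0948, 0.1676]
eef_rot: [0.63, 0.777, 0.001, 0.001]
ft_force: [0.0, -0.0, -2.2]
width: 0.034
grip_force: 30.0
```

```bash
python3 -m pendant '[[0.004,-0.0204,0,0],[0.004,-0.03,0,0],[0.004,-0.03,0,0],[0.0031,-0.03,0,0],[0.003,-0.018,0,0],[0,0,0,0],[0,0,0,0]]'|egrep 'ee_pos|ft'
python3 -m pendant '[[0,0,0.02,0],[0,0,0.02,0],[0,0,0.015,0],[0,0,0.010,0],[0,0,0.004,0],[0,0,0,0],[0,0,0,0]]'|egrep 'ee_pos|ft'
python3 - <<'E'
from h import *
c=cam("wrist");tcp,Rm=axes();save(c,"w6.png");print(tcp)
E
```

```text
ee_pos: [0.5474, 0.0861, 0.1653]
ft_force: [1.1, 0.5, -2.1]
ee_pos: [0.549, 0.0859, 0.0973]
ft_force: [0.3, 0.2, -1.2]
[0.54920584 0.08590715 0.0976818 ]
```

View pics/w6.png

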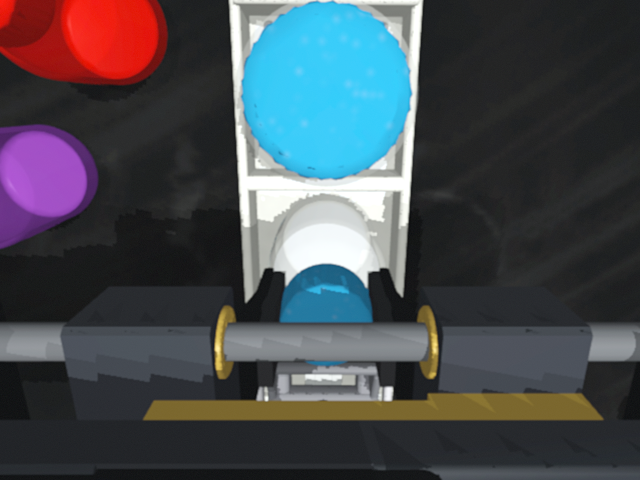

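The small bottle sits over the adjustable bay behind the divider (v≈183), laterally centred, and the large one is centred in its bay. Lower and release.

```bash
python3 -m pendant '[[0,0,0.0035,0],[0,0,0,0]]'|egrep 'ee_pos|ft'
python3 -m pendant '[[0,0,0.002,0],[0,0,0,0],[0,0,0,0]]'|egrep 'ee_pos|ft'
python3 -m pendant '[[0,0,0,0],[0,0,0,0],[0,0,0,0],[0,0,0,0],[0,0,0,0],[0,0,0,0],[0,0,0,0],[0,0,0,0]]' 1 30|egrep 'ee_pos|ft|width'
python3 -m pendant '[[0,0,-0.02,0],[0,0,-0.035,0],[0,0,-0.035,0],[0,0,0,0],[0,0,0,0]]'|egrep 'ee_pos|ft|width'
python3 - <<'E'
from h import *
t=cam("top");s=cam("scene");c=cam("wrist");tcp,Rm=axes();print(tcp,blue(s),blue(c))
for n,cc,z in(("scene",s,.08),("wrist",c,.09)):
  for o in r.outline_of("knob",n)[:2]: print(n,o["score"],np.round(o["bbox"],1),((ray(cc,*o["bbox"][:2],z)-tcp)@Rm).round(4))
save(s,"s3.png",(220,150,380,270),5)
E
```

```text
ee_pos: [0.5487, 0.086, 0.0936]
ft_force: [-0.4, -0.2, -2.1]
ee_pos: [0.5489, 0.086, 0.0918]
ft_force: [0.5, 0.7, 1.6]
ee_pos: [0.5485, 0.0859, 0.0914]
ft_force: [-0.2, 0.1, -0.1]
width: 0.0796
ee_pos: [0.5497, 0.0861, 0.1834]
ft_force: [-0.7, 0.6, -0.4]
width: 0.0871
[0.54785557 0.08583629 0.18029625] [(np.int32(86), array([144.9,  21.2]), array([140,  17,  11,  10], dtype=int32)), (np.int32(95), array([188.2, 154.7]), array([183, 150,  11,  12], dtype=int32)), (np.int32(92), array([177.3, 158.3]), array([172, 152,  12,  12], dtype=int32)), (np.int32(228), array([249.5, 200.9]), array([241, 193,  17,  17], dtype=int32)), (np.int32(139), array([278.1, 213.1]), array([272, 207,  13,  13], dtype=int32))] [(np.int32(7291), array([328.2,  95.5]), array([281,  46,  95, 100], dtype=int32)), (np.int32(2953), array([327.9, 239.5]), array([299, 208,  59,  65], dtype=int32))]
scene 0.66 [315.6 227.2  16.1  12.8] [-0.1092 -0.0087  0.1003]
wrist 0.73 [323.9 382.   35.6  43.8] [-1.066e-01 -1.000e-04  9.030e-02]
```

View pics/s3.png

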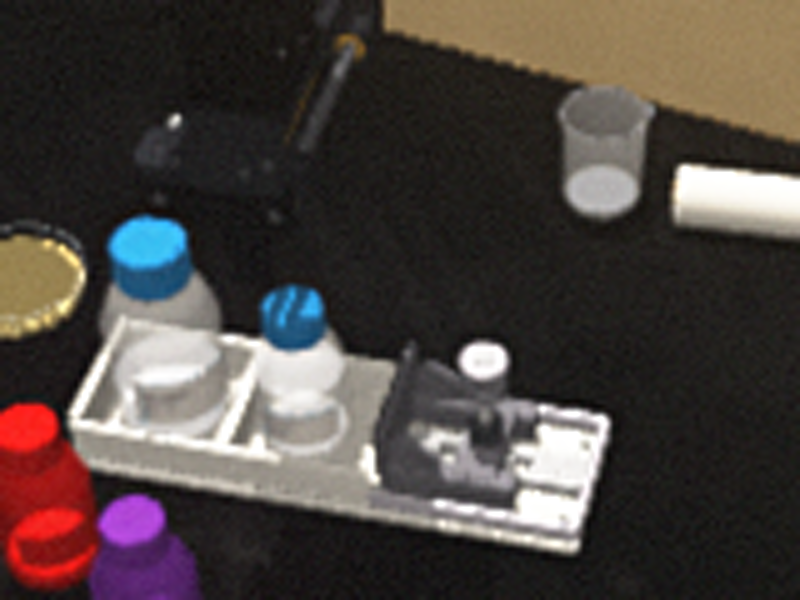

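Bottles swapped and both upright. Next the knob, at scene crop (483,360), about 108 mm along -x of the tool.

```bash
python3 -m pendant '[[-0.02,0,0,0],[-0.03,0,0,0],[-0.03,0,0,0],[-0.02,0,0,0],[-0.008,0,0,0],[0,0,0,0],[0,0,0,0],[0,0,0,0]]'|egrep 'ee_pos'
python3 - <<'E'
from h import *
c=cam("wrist");tcp,Rm=axes();save(c,"w7.png",(220,150,430,330),3);print(tcp)
for o in r.outline_of("knob","wrist")[:2]: print(o["score"],np.round(o["bbox"],1),((ray(c,*o["bbox"][:2],.085)-tcp)@Rm).round(4))
E
```

```text
ee_pos: [0.5707, -0.0178, 0.181]
[ 0.57069294 -0.01777419  0.18113183]
0.69 [324.1 232.9  40.1  53.1] [-0.0013 -0.0003  0.0961]
```

View pics/w7.png

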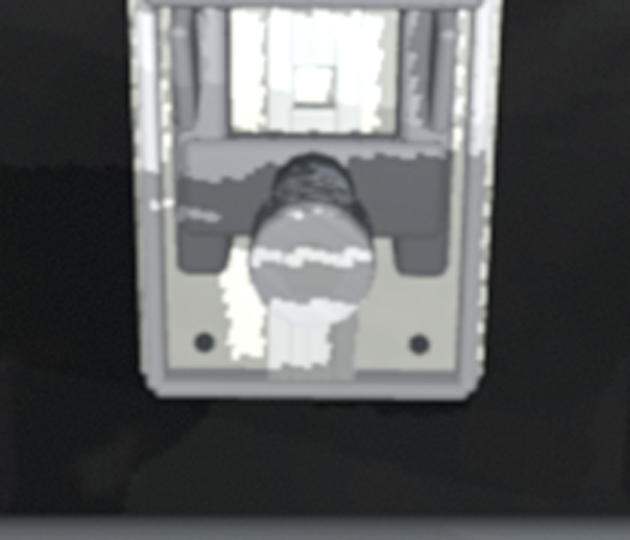

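The knob top is at about (324,238), the same row as the small cap when it sat under the tool, so the tool is aligned. Descend and grip.

```bash
python3 -m pendant '[[0,-0.001,0.03,0],[0,0,0.03,0],[0,0,0.022,0],[0,0,0.012,0],[0,0,0.006,0],[0,0,0,0],[0,0,0,0]]'|egrep 'ee_pos|ft'
python3 -m pendant '[[0,0,0,0],[0,0,0,0],[0,0,0,0],[0,0,0,0],[0,0,0,0],[0,0,0,0],[0,0,0,0],[0,0,0,0]]' 0 30 |egrep 'width|ft'
python3 -m pendant '[[0,0,0,0],[0,0,0,0],[0,0,0,0],[0,0,0,0],[0,0,0,0]]'
```

```text
ee_pos: [0.5705, -0.0197, 0.0824]
ft_force: [-0.1, -0.7, 0.4]
ft_force: [-0.4, 0.3, -0.1]
width: 0.0415
time: 22.53
ee_pos: [0.5696, -0.0201, 0.0814]
eef_rot: [0.63, 0.777, -0.0, -0.0]
ft_force: [-2.6, -0.4, 2.2]
width: 0.0254
grip_force: 30.0
```

```bash
python3 -m pendant '[[0,0,-0.004,0],[0,0,-0.004,0],[0,0,-0.004,0],[0,0,-0.003,0],[0,0,0,0],[0,0,0,0],[0,0,0,0]]'
```

```text
time: 23.12
ee_pos: [0.5696, -0.02, 0.0961]
eef_rot: [0.63, 0.777, -0.0, -0.0]
ft_force: [-0.8, -0.8, -6.8]
width: 0.0251
grip_force: 30.0
```

```bash
python3 -m pendant '[[0.004,0,0,0],[0.006,0,0,0],[0.006,0,0,0],[0.004,0,0,0],[0.002,0,0,0],[0,0,0,0],[0,0,0,0],[0,0,0,0]]'|egrep 'ee_pos|ft'
python3 -m pendant '[[0,0,0.003,0],[0,0,0.002,0],[0,0,0.001,0],[0,0,0,0],[0,0,0,0],[0,0,0,0]]'|egrep 'ee_pos|ft'
```

```text
ee_pos: [0.5651, 0.002, 0.0963]
ft_force: [-1.9, 1.3, -7.6]
ee_pos: [0.5652, 0.0015, 0.0904]
ft_force: [-4.4, -0.1, -6.2]
```

```bash
for k in 1; do python3 -m pendant '[[0,0,0.002,0],[0,0,0,0],[0,0,0,0]]'|egrep 'ee_pos|ft'; python3 -m pendant '[[0,0,0.002,0],[0,0,0,0],[0,0,0,0]]'|egrep 'ee_pos|ft'; python3 -m pendant '[[0,0,0.002,0],[0,0,0,0],[0,0,0,0]]'|egrep 'ee_pos|ft'; done
```

```text
ee_pos: [0.5652, 0.0014, 0.0883]
ft_force: [-4.2, 0.3, -5.3]
ee_pos: [0.5653, 0.0014, 0.0864]
ft_force: [-4.7, -0.1, -5.2]
ee_pos: [0.5653, 0.0014, 0.0845]
ft_force: [-5.2, -0.7, -5.0]
```

Below the 10 mm lift level, so the pin is in the hole. Continue to fully down, pressing slightly.

```bash
python3 -m pendant '[[0,0,0.002,0],[0,0,0,0],[0,0,0,0]]'|egrep 'ee_pos|ft'; python3 -m pendant '[[0,0,0.0015,0],[0,0,0,0],[0,0,0,0]]'|egrep 'ee_pos|ft'; python3 -m pendant '[[0,0,0.001,0],[0,0,0,0],[0,0,0,0],[0,0,0,0],[0,0,0,0]]'
python3 - <<'E'
from h import *
s=cam("scene");save(s,"s4.png",(220,150,380,270),5);print(blue(s))
E
```

```text
ee_pos: [0.5653, 0.0015, 0.0825]
ft_force: [-5.9, 0.2, -5.2]
ee_pos: [0.5654, 0.0014, 0.0815]
ft_force: [-7.9, -0.5, -0.7]
time: 25.95
ee_pos: [0.5655, 0.0012, 0.0813]
eef_rot: [0.63, 0.777, 0.0, 0.0]
ft_force: [-10.0, -0.7, 8.2]
width: 0.0254
grip_force: 30.0
[(np.int32(86), array([144.9,  21.2]), array([140,  17,  11,  10], dtype=int32)), (np.int32(71), array([10.2, 83.5]), array([ 5, 80, 11,  8], dtype=int32)), (np.int32(95), array([188.3, 154.9]), array([183, 150,  11,  12], dtype=int32)), (np.int32(233), array([249.6, 200.8]), array([241, 193,  17,  17], dtype=int32)), (np.int32(144), array([278.2, 212.9]), array([272, 207,  13,  13], dtype=int32))]
```

View pics/s4.png

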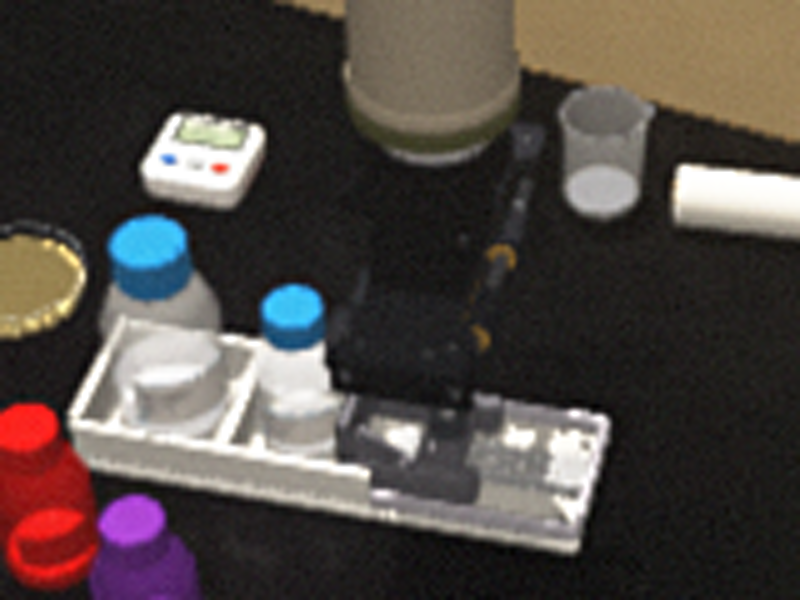

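The fence stands against the small bottle's bay, both bottles are unmoved and upright, and the knob is held with the pin bottomed at the starting height. Handing in.

```bash
python3 -c "
from bench import r
print(r.close_job())"
```

```text
the job is handed in; nothing more can be done
None
```

I swapped the bottles and moved the fence about 22 mm to the next hole, where the pin is fully down. The gripper is still holding the knob. The job is handed in at about 26 s, and no verdict came back.

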